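# Seat the block in the welding fixture and lock it with the two-stage lever

### The arm

A 6-joint arm with a two-finger parallel gripper is mounted at the origin on a cart in front of the work surface, level with it; the furniture and walls round the work are solid. World frame = base frame: x ahead of the robot, y to its left, z up, the work surface at z = 0. Lengths are in mm, angles in rad, forces in N, time in s.
With the tool pointing down it reaches from about 300 to 775 mm from the base axis. Payload 14.6 kg.
Tool frame: the origin (TCP) lies between the finger pads; the fingertips stand 19 mm ahead of it and the grasp point (between the pads) is the TCP; z points along the fingers, y is the line along which they close (so a half turn about z gives the same grasp; the last joint's range is limited). The gripper opens to 94 mm and grips with 3 to 60 N. Pads are 16 mm wide; open, the fingers measure 119 mm over their backs; the gripper's body (75 mm by 177 mm) begins 78 mm behind the grasp point.
Start: joints at [1.079, 0.3, 1.521, -0, 1.321, -0.067], TCP at [226.672, 501.108, 224.446] pointing down, gripper open.
Joint ranges: [-3.03, 3.03], [-0.79, 2.21], [0.23, 2.52], [-1.04, 4.18], [0, 3.07], [-2.55, 2.55]. Speed limits (rad/s): [2.22, 2.22, 2.57, 3.14, 3.14, 3.14].

### API

Orientations are given as [roll, pitch, yaw] about the fixed x, y, z axes, in that order (R = Rz(yaw) Ry(pitch) Rx(roll)).
In Python, from cell import monitor, imaging, job, find_in, trace gives the robot as it stands. The module is installed in compiled form; this text tells all that it offers.
- The arm moves only by the tool arm_command, never from a script. Its argument "steps" is a list of rows, each a list of 5 numbers: the opening, from 0 (shut) to 1 (fully open), then the shift along the tool's x, y, z in mm, then the turn about the tool's z in degrees. In form: [[gripper, dx, dy, dz, turn], ...]. A call has 1 to 20 rows; each row is the pose to reach, as a shift and turn from the pose commanded when the call began, along the tool's axes at that moment; what a row does not reach only later rows make up. A row lasts 1/8 s, in which the tool goes at most 62.5 mm and 10.7 degrees, less where a joint would pass 70% of its speed; a pose out of reach is approached as far as the arm can. A call with a gripper value outside its range is refused whole. The fingers move at their own pace and stop on an object; "force" is the grip in N (left out, the last holds). Time passes only in rows, so rows that repeat a pose let the fingers close. It gives the time, the measured TCP pose, the force, the opening and the grip force at its end, in the units of the state.
- monitor.read_state(): the state, without advancing time (a new reading comes with each control period).
- imaging.camera(name): name is "scene" or "top" or "wrist"; returns a dict with "img" (480x640x3 uint8, red, green, blue), "mtx" (3x3 intrinsics, pixels), "D" ([k1, k2, p1, p2, k3] as OpenCV has them; the pictures are not rectified), "view" (4x4, takes a point from world to camera coordinates). Camera axes: x right, y down, z forward; pixel columns grow to the right and rows downward; lengths in mm; the calibration is good to about 2 mm. A picture is of the moment at which its call begins. There is no depth.
- job.sign_off(): hands the job in; it is judged then, once.
Trained networks look in a picture, given as the dict that the camera call returned (one of the last four; its "shot" number tells which), for a name from the list of things; names that differ only in an ending like _2 or _b are one class to them, and where a whole thing is asked for, a point or a joint stands for the part that bears it (a point fixed in the world has none). Each returns a list of dicts, best first, with "p" (0 to 1); they miss things now and then, are a little off and sometimes report something else, mostly with a low value. They report only what shows in the picture. A call takes as long as a camera call. They do not tell look-alikes from the thing itself.
- find_in(picture, target): "rect" ([centre column, centre row, width, height] in pixels, round what is visible of it).
- trace(picture, target): "region" (480x640 bool, what is visible of it) and "rect" ([centre column, centre row, width, height] in pixels, round what is visible of it).
The state is a dict: "clock": time; "joints": joint angles; "qd": joint speeds; "effort": joint torques, N m; "eef_pos": TCP position; "eef_rot": TCP orientation; "wrist_force": force on the tool from outside, world axes, zero at the start; "moment": the same for the moment, N m; "finger_gap": finger opening in mm; "finger_force": force on a finger pad.
Only numpy, scipy, OpenCV 4.12 (cv2) and the standard library are available. Lean on these libraries where they do the work, as an engineer would, in place of code of your own. Each camera call takes 0.05 s, during which the arm holds its last target. There are 200 camera calls.

### The job

Push the steel block along the channel of the fixture, without lifting it, until it sits fully against the end stop. Then push the lever by its upright black pin, past its first click position, on to the second stop, so that its nose locks in behind the block, and let go. Leave the loose parts around the fixture where they are.

Things in the scene. Friction and masses are not known exactly. Their poses are not given: they have to be found in the camera images.
- fixture: Fixture fixed to the table: dark steel base plate, x -117 to +113, y -52 to +122 mm, 8 mm thick. Origin at table height under the channel's centre line; x along the channel to the end stop, y left, z up. Channel between two rails at y = +/-21 mm (34 mm apart inside, tops at z = 16 mm, x -107 to +83); the -x end is open. Lever axis at x +22, y +55 mm; hub top z = 39 mm.
- stop_face (a point): Centre of the face of the end stop, a steel bar across the channel, 62 mm wide; fixture x = +85 mm, 21 mm above the table; axes as the fixture's. The stop is 20 mm thick, top at z = 38 mm, with two screw heads to 42 mm.
- block_centre (a point): Centre of the loose plain steel block, 55 mm (its x, along the channel) x 30 x 26 mm tall, 0.2 to 0.35 kg, lying on the base plate between the rails (top at z = 34 mm, lower 8 mm between the rails). Seated against the stop, its centre is 27.5 mm before point stop_face.
- lever (a joint): Lever angle, rad, anticlockwise from above. 0: rest, nose clear of the channel. 0.70: first click (detent). 1.396: second stop, nose across the channel 2 mm behind the seated block. It is sprung into these three: leaving one takes about 6 N at the pin. From 1.1 on it snaps to the second stop and stays; from 0.35 to 1.0 it goes to the detent, below that back to rest. A block not pushed home blocks the nose.
- lever_grip (a point): Point on the axis of the lever's upright black round pin (15 to 19 mm across, z = 32 to 86 mm), 61 mm above the table. The pin stands on the end of the flat lever arm (14 mm wide, z 20 to 32 mm), 100 mm from point lever_axis; seen from there it lies 50 degrees from the fixture's +x towards +y at joint 0, 130 degrees at the second stop.
- lever_axis (a point): Point on the lever's vertical axis at the height of point lever_grip; axes as the fixture's.
- bolt: Bystander: steel hexagon bolt standing on its head, 48 mm tall, on the table to the right of the fixture. Leave alone.
- nut: Bystander: hexagon nut, 19 x 22 x 10 mm, on the table to the right of the fixture. Leave alone.
- spacer: Bystander: steel ring, 48 mm across, 18 mm tall, on the table to the left of the fixture's near end. Leave alone.
- cone: Bystander: turned part with a conical end, lying, 30 x 60 x 30 mm, on the table beyond the fixture. Leave alone.
Mind the look-alikes: they are no part of the job. Leave any red or yellow look-alike of the part that bears block_centre alone.

How it is judged:
By the outcome, as a careful person would: the job done as asked, in the order asked, and still so for the second after the job is handed in, with the robot touching nothing.
It also fails if it takes over 53 s, if anything falls off the work surface, if the arm or the gripper's body presses on something with over 40 N, if the wrist force passes 120 N, or if a joint passes its speed limit or range.

## Working session

There is one attempt and no reset: what is moved stays moved. The work goes in short steps, Python scripts to look and compute and a tool call to move; the robot and the scene stay as the last step left them, time stands still between calls to the robot, and variables do not carry over. Pictures are saved under pics/ and viewed, at most 10 in all, crops included, and the job is handed in when it is done.

Besides the shell and the picture viewer there is one more tool, called by a JSON object that holds its "name" and its "arguments". arm_command: Moves the arm, as the interface text tells. Its arguments: {"type":"object","properties":{"steps":{"type":"array","items":{"type":"array","items":{"type":"number"}}},"force":{"type":"number"}},"required":["steps"]}

```bash
mkdir -p pics
cat > h.py <<'E'
import numpy as np, cv2
from cell import monitor, imaging, job, find_in, trace
def ray(c,px):
    u=cv2.undistortPoints(np.array([[px]],float),c["mtx"],np.array(c["D"],float))[0,0]
    V=np.array(c["view"]);R=V[:3,:3];t=V[:3,3]
    o=-R.T@t;d=R.T@np.array([u[0],u[1],1]);return o,d/np.linalg.norm(d)
def atz(c,px,z):
    o,d=ray(c,px);return o+d*(z-o[2])/d[2]
def proj(c,P):
    V=np.array(c["view"]);p,_=cv2.projectPoints(np.array(P,float).reshape(-1,1,3),cv2.Rodrigues(V[:3,:3])[0],V[:3,3],c["mtx"],np.array(c["D"],float));return p[:,0]
def tri(rs):
    A=0;b=0
    for o,d in rs:
        M=np.eye(3)-np.outer(d,d);A=A+M;b=b+M@o
    return np.linalg.solve(A,b)
def save(c,n,crop=None,s=1):
    im=c["img"][...,::-1]
    if crop: im=im[crop[1]:crop[3],crop[0]:crop[2]]
    cv2.imwrite("pics/"+n,cv2.resize(im,None,fx=s,fy=s,interpolation=cv2.INTER_CUBIC))
E
python3 - <<'E'
from h import *
s=monitor.read_state();print(s)
for n in("scene","top"):
    c=imaging.camera(n);save(c,n+"0.png")
    print(n,np.round(ray(c,(320,240)),2).tolist())
    for t in("fixture","block_centre","lever","lever_grip","stop_face","bolt","nut","spacer","cone"):
        try: r=find_in(c,t)
        except Exception as e: print(t,e);continue
        print(t,[(np.round(k["rect"]).tolist(),round(k["p"],2)) for k in r[:4]])
E
```

```text
{'clock': 0.0, 'joints': array([ 1.07941149e+00,  3.00506925e-01,  1.52157734e+00, -1.97763309e-05,
        1.32070070e+00, -6.66080495e-02]), 'qd': array([ 7.27534016e-04,  6.73102857e-04, -2.27911284e-04, -5.27297863e-04,
        8.37635133e-04, -8.21302887e-05]), 'effort': array([-3.44643711e-03, -5.31796467e+01, -3.52734804e+01,  7.07520708e-02,
        2.43296177e-02, -1.45466074e-04]), 'eef_pos': array([226.56215121, 500.90473161, 223.86825   ]), 'eef_rot': array([-3.14040171e+00, -6.02464044e-05,  2.71682074e+00]), 'wrist_force': array([-0.19021567,  0.58565747,  0.04063942]), 'moment': array([-0.02822092,  0.02386183, -0.00810464]), 'finger_force': 0.0, 'finger_gap': 94.05353402888151}
scene [[152.62, -666.43, 617.5], [0.41, 0.66, -0.63]]
fixture [([329.0, 254.0, 150.0, 133.0], 0.92)]
block_centre [([392.0, 362.0, 40.0, 45.0], 0.97), ([404.0, 215.0, 29.0, 22.0], 0.96), ([275.0, 356.0, 32.0, 44.0], 0.89), ([252.0, 219.0, 30.0, 25.0], 0.81)]
lever [([327.0, 223.0, 27.0, 80.0], 0.73)]
lever_grip [([325.0, 224.0, 26.0, 78.0], 0.61)]
stop_face [([329.0, 252.0, 151.0, 135.0], 0.77)]
bolt []
nut [([374.0, 320.0, 14.0, 12.0], 0.49)]
spacer [([235.0, 265.0, 29.0, 22.0], 0.92)]
cone [([438.0, 241.0, 33.0, 26.0], 0.71)]
top [[378.97, -84.02, 969.32], [0.19, 0.03, -0.98]]
fixture [([327.0, 258.0, 107.0, 119.0], 0.72)]
block_centre [([241.0, 283.0, 20.0, 31.0], 0.89), ([391.0, 355.0, 28.0, 26.0], 0.87), ([326.0, 165.0, 16.0, 29.0], 0.75), ([349.0, 274.0, 15.0, 23.0], 0.67)]
lever [([302.0, 241.0, 57.0, 67.0], 0.88)]
lever_grip [([302.0, 242.0, 57.0, 65.0], 0.82)]
stop_face [([328.0, 255.0, 103.0, 121.0], 0.92)]
bolt []
nut [([406.0, 273.0, 12.0, 14.0], 0.56)]
spacer [([285.0, 322.0, 24.0, 24.0], 0.5)]
cone [([368.0, 170.0, 25.0, 13.0], 0.61)]
```

Run:
```python
import cv2
a=cv2.imread("pics/scene0.png")[120:400,200:480]; b=cv2.imread("pics/top0.png")[145:375,225:425]
cv2.imwrite("pics/a.png",cv2.resize(a,(600,600),interpolation=cv2.INTER_CUBIC))
cv2.imwrite("pics/b.png",cv2.resize(b,None,fx=2.6,fy=2.6,interpolation=cv2.INTER_CUBIC))
```

```text
(no output)
```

View pics/a.png

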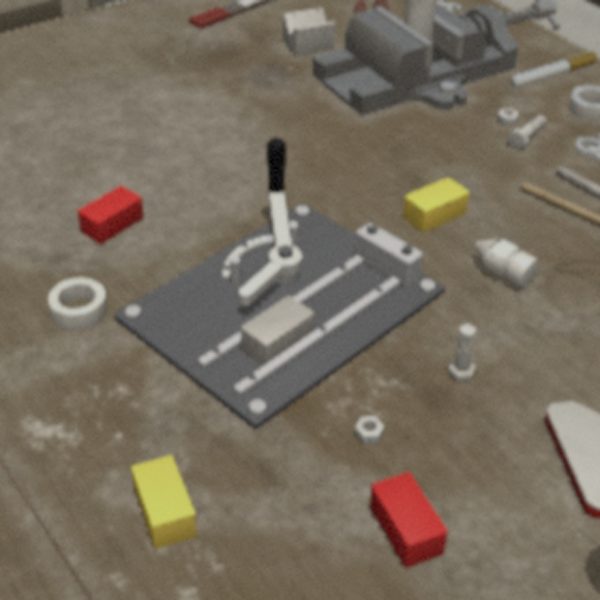

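View pics/b.png

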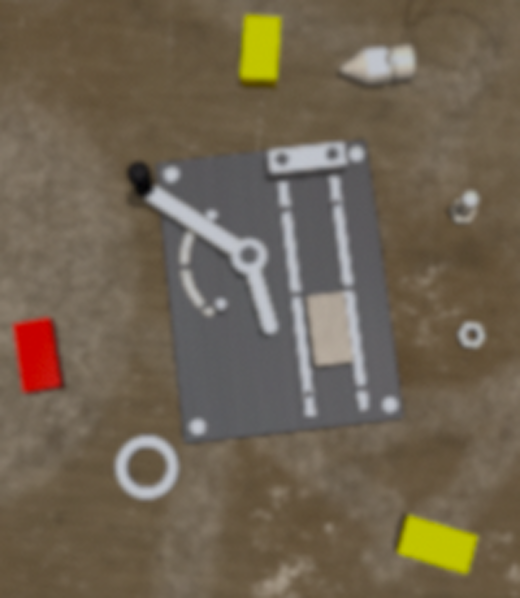

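The steel block is at scene px (329,273), top px (350,272). Its look-alikes are red at scene (252,219) and (392,362), and yellow at (404,215) and (275,356). The lever pin is at scene px (329,190), top px (279,212). I choose the grey block in the channel and fit the fixture pose next.

```bash
cat >> h.py <<'E'
def fx(F,P):
    x,y,a=F;P=np.atleast_2d(P).astype(float);c,s=np.cos(a),np.sin(a)
    return np.c_[x+c*P[:,0]-s*P[:,1],y+s*P[:,0]+c*P[:,1],P[:,2]]
def inv(F,W):
    x,y,a=F;W=np.atleast_2d(W).astype(float);c,s=np.cos(a),np.sin(a);d=W-[x,y,0]
    return np.c_[c*d[:,0]+s*d[:,1],-s*d[:,0]+c*d[:,1],W[:,2]]
E
python3 - <<'E'
from h import *
from scipy.optimize import least_squares
T=imaging.camera("top");S=imaging.camera("scene")
tp=np.array([(185,441),(400,418),(367,141),(158,162),(247,255)])/2.6+[225,145]
sp=np.array([(116,317),(256,426),(445,290),(305,206),(287,255)])/(600/280)+[200,120]
P=np.array([(-117,122,8),(-117,-52,8),(113,-52,8),(113,122,8),(22,55,39)])
f=lambda F:np.r_[(proj(T,fx(F,P))-tp).ravel(),(proj(S,fx(F,P))-sp).ravel()]
r=least_squares(f,[500,-50,0.1],loss="soft_l1",x_scale=[10,10,.1]);F=r.x
print("F",F,np.round(f(F).reshape(2,-1,2),1).tolist())
for c in(T,S):
    m=trace(c,"block_centre");
    for k in m:
        u,v=k["rect"][:2]; col=c["img"][k["region"]].mean(0)
        if np.ptp(col)<60: print(k["rect"],k["p"],col, "top-centre fixture", inv(F,atz(c,(u,v),34)),inv(F,atz(c,(u,v),21)))
pt=tri([ray(T,np.array((139,172))/2.6+[225,145]),ray(S,np.array((276,143))/(600/280)+[200,120])])
print("pin top",pt,inv(F,pt),"expected",fx(F,[22+100*np.cos(np.radians(50)),55+100*np.sin(np.radians(50)),61]))
print(monitor.read_state()["clock"])
print("stop",fx(F,[85,0,21]))
E
```

```text
F [ 5.41376638e+02 -1.21101272e+02  2.04449258e-01] [[[-0.1, 1.0], [1.8, 0.5], [0.4, -0.7], [-0.2, -0.2], [1.4, -0.3]], [[-1.1, -1.0], [-0.4, 0.3], [1.1, -0.8], [-0.2, -1.3], [-0.2, -2.1]]]
[407.0, 273.3, 7.0, 10.6] 0.73 [149.05263158 147.94736842 144.56140351] top-centre fixture [[ -58.2724284  -110.34357594   34.        ]] [[ -56.97666542 -112.84020427   21.        ]]
[352.2, 272.3, 13.5, 27.6] 0.59 [170.02682927 160.35365854 149.03658537] top-centre fixture [[-44.0252094  -0.3790266  34.       ]] [[-42.53142488  -1.34726192  21.        ]]
[327.9, 274.4, 37.6, 29.6] 0.77 [144.35422741 140.45918367 132.57580175] top-centre fixture [[-52.67100098  -6.28594746  34.        ]] [[-42.89694913   3.71206864  21.        ]]
pin top [597.78654888  26.10631194  84.40452465] [[ 85.12230813 132.68889722  84.40452465]] expected [[599.13909043  25.2792372   61.        ]]
1.2
stop [[ 624.6063387  -103.84389883   21.        ]]
```

```bash
cat >> h.py <<'E'
F0=np.array([541.4,-121.1,0.2045])
def delta(W,yaw=None):
    s=monitor.read_state();p=np.array(s["eef_pos"]);y=s["eef_rot"][2]
    X=np.array([np.cos(y),np.sin(y)]);Y=np.array([np.sin(y),-np.cos(y)])
    d=np.array(W)-p
    t=0 if yaw is None else -np.degrees((yaw-y+np.pi)%(2*np.pi)-np.pi)
    return np.round([X@d[:2],Y@d[:2],-d[2],t],1)
E
python3 -c "
from h import *
W=fx(F0,[-80,0,224])[0];print(W,delta(W,F0[2]+np.pi/2))"
```

```text
[ 463.06698834 -137.34620832  224.        ] [-4.785e+02 -4.843e+02  4.000e-01  5.390e+01]
```

{"name": "arm_command", "arguments": {"steps": [[0, -40, -40, 0, 5], [0, -80, -80, 0, 10], [0, -120, -120, 0, 15], [0, -160, -160, 0, 20], [0, -200, -200, 0, 25], [0, -240, -240, 0, 30], [0, -280, -280, 0, 35], [0, -320, -320, 0, 40], [0, -360, -360, 0, 45], [0, -400, -400, 0, 50], [0, -440, -445, 0, 54], [0, -478, -484, 0, 54], [0, -478, -484, 0, 54], [0, -478, -484, 0, 54], [0, -478, -484, 0, 54], [0, -478, -484, 0, 54]]}}

```text
clock: 3.2
eef_pos: [462.7, -136.0, 224.7]
eef_rot: [3.141, 0.0, 1.776]
wrist_force: [1.0, 0.9, 0.4]
finger_gap: 0.5
finger_force: 0.0
```

Run:
```python
from h import *
s=monitor.read_state();print(s["clock"],s["eef_pos"],s["eef_rot"],s["finger_gap"],s["joints"],s["wrist_force"])
c=imaging.camera("wrist");save(c,"w1.png")
print(np.round(ray(c,(320,240)),2).tolist())
P=[(-117,-52,8),(-117,122,8),(113,-52,8),(-107,17,16),(83,17,16),(-107,-17,16),(83,-17,16),(85,0,38)]
print(np.round(proj(c,fx(F0,P))).tolist())
for k in trace(c,"block_centre"): print(np.round(k["rect"]),k["p"],c["img"][k["region"]].mean(0),inv(F0,atz(c,k["rect"][:2],34)))
```

```text
3.2 [ 462.69085735 -136.03723662  224.73491595] [3.14115006e+00 2.54101397e-04 1.77563528e+00] 0.4975170335523133 [-3.61930898e-01  1.47971252e-01  1.70621398e+00  2.42342971e-05
  1.28689760e+00 -5.66776691e-01] [1.03310983 0.86842896 0.39663234]
[[446.12, -58.85, 384.87], [0.06, -0.26, -0.96]]
[[286.0, 264.0], [283.0, 99.0], [489.0, 264.0], [294.0, 204.0], [473.0, 205.0], [294.0, 235.0], [470.0, 236.0], [482.0, 225.0]]
[412. 164. 256. 198.] 0.72 [138.3760169  134.16493021 134.60785545] [[10.07254412 59.77443319 34.        ]]
[574. 196.  67.  40.] 0.71 [215.22804054 208.97353604  60.98761261] [[181.15280033  30.43662529  34.        ]]
[200. 274.  45.  56.] 0.65 [222.73600973 216.60766423  63.65450122] [[-206.14572347  -54.61973116   34.        ]]
[359. 221.  57.  32.] 0.58 [192.06378258 181.47310039 171.22795341] [[-40.33267286   2.92955894  34.        ]]
```

View pics/w1.png

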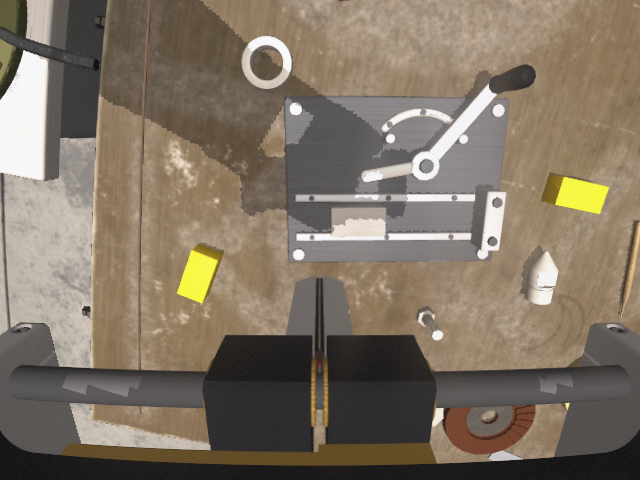

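The steel block is at px (358,221), lying between the rails (rows 198 and 237). The stop is at (492,222) and the pin at (515,77). The projected fixture agrees within about 2 mm. Next I go down behind the block.

```bash
sed -i 's/^F0=.*/F0=np.array([542.1,-119.4,0.2045])/' h.py; python3 -c "
from h import *
for P in [(-108,0,224),(-108,0,34),(17,0,34)]: print(delta(fx(F0,P)[0],F0[2]+np.pi/2))"
```

```text
[  0.4 -26.8   0.7  -0. ]
[  0.4 -26.8 190.7  -0. ]
[  0.4  98.2 190.7  -0. ]
```

{"name": "arm_command", "arguments": {"steps": [[0, 0, -27, 20, 0], [0, 0, -27, 50, 0], [0, 0, -27, 80, 0], [0, 0, -27, 110, 0], [0, 0, -27, 140, 0], [0, 0, -27, 165, 0], [0, 0, -27, 180, 0], [0, 0, -27, 188, 0], [0, 0, -27, 191, 0], [0, 0, -27, 191, 0], [0, 0, -27, 191, 0]]}}

```text
clock: 4.68
eef_pos: [436.6, -142.5, 34.0]
eef_rot: [3.141, 0.001, 1.774]
wrist_force: [0.0, -0.2, 0.3]
finger_gap: 0.4
finger_force: 0.0
```

Run:
```python
from h import *
s=monitor.read_state();print(s["clock"],inv(F0,s["eef_pos"]),s["wrist_force"])
c=imaging.camera("wrist");save(c,"w2.png")
print(np.round(proj(c,fx(F0,[(-107,17,16),(83,17,16),(-107,-17,16),(83,-17,16),(-117,-52,8),(85,0,38)]))).tolist())
```

```text
4.675 [[-108.01724046   -1.14207062   33.95550568]] [ 0.03111876 -0.16635488  0.26501983]
[[322.0, 261.0], [655.0, 259.0], [322.0, 319.0], [640.0, 313.0], [305.0, 364.0], [683.0, 302.0]]
```

View pics/w2.png

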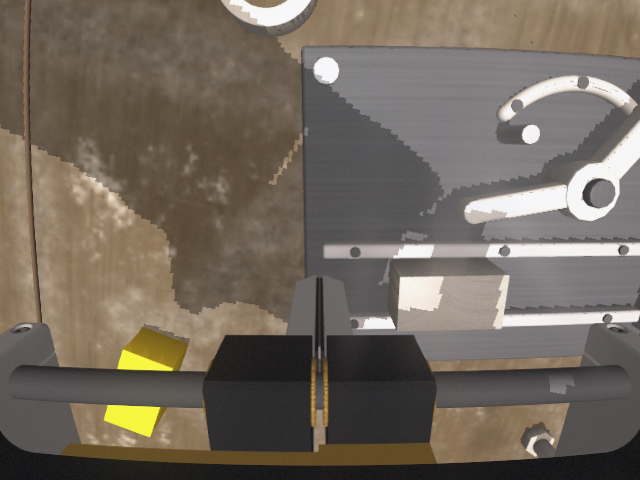

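The block stands in front of the finger (px 390-507, 262-330), and the finger is between the rails. I push now.

{"name": "arm_command", "arguments": {"steps": [[0, 2, 6, 0, 0], [0, 2, 12, 0, 0], [0, 2, 17, 0, 0], [0, 2, 22, 0, 0], [0, 2, 27, 0, 0], [0, 2, 32, 0, 0], [0, 2, 37, 0, 0], [0, 2, 43, 0, 0], [0, 2, 49, 0, 0], [0, 2, 55, 0, 0], [0, 2, 61, 0, 0], [0, 2, 67, 0, 0], [0, 2, 73, 0, 0], [0, 2, 79, 0, 0], [0, 2, 85, 0, 0], [0, 2, 91, 0, 0], [0, 2, 97, 0, 0], [0, 2, 103, 0, 0], [0, 2, 108, 0, 0], [0, 2, 112, 0, 0]]}}

```text
clock: 7.22
eef_pos: [545.9, -117.7, 33.4]
eef_rot: [3.142, 0.0, 1.774]
wrist_force: [-2.5, 0.5, -1.3]
finger_gap: 0.5
finger_force: 0.7
```

{"name": "arm_command", "arguments": {"steps": [[0, 0, 2, 0, 0], [0, 0, 4, 0, 0], [0, 0, 6, 0, 0], [0, 0, 8, 0, 0], [0, 0, 9, 0, 0]]}}

```text
clock: 7.85
eef_pos: [554.5, -115.9, 33.5]
eef_rot: [3.142, 0.0, 1.774]
wrist_force: [-0.7, -1.0, -0.8]
finger_gap: 0.9
finger_force: 0.5
```

Run:
```python
from h import *
s=monitor.read_state();print(s["clock"],inv(F0,s["eef_pos"]),s["wrist_force"])
```

```text
7.85 [[12.84314412  0.92218092 33.4607917 ]] [-0.65820923 -1.04714831 -0.82693236]
```

{"name": "arm_command", "arguments": {"steps": [[0, 0, 1, 0, 0], [0, 0, 2, 0, 0], [0, 0, 3, 0, 0], [0, 0, 3, 0, 0]]}}

```text
clock: 8.35
eef_pos: [557.4, -115.3, 33.5]
eef_rot: [3.141, 0.0, 1.774]
wrist_force: [0.8, 0.3, -1.1]
finger_gap: 0.5
finger_force: 0.1
```

{"name": "arm_command", "arguments": {"steps": [[0, 0, 0.7, 0, 0], [0, 0, 1.4, 0, 0], [0, 0, 1.4, 0, 0]]}}

```text
clock: 8.72
eef_pos: [558.7, -115.0, 33.5]
eef_rot: [3.142, 0.0, 1.774]
wrist_force: [-0.8, -0.5, -0.2]
finger_gap: 0.5
finger_force: 0.4
```

{"name": "arm_command", "arguments": {"steps": [[0, 0, 0.7, 0, 0], [0, 0, 1.4, 0, 0], [0, 0, 1.4, 0, 0]]}}

```text
clock: 9.1
eef_pos: [560.0, -114.8, 33.5]
eef_rot: [-3.141, -0.0, 1.774]
wrist_force: [-2.4, -1.4, 2.1]
finger_gap: 0.0
finger_force: 1.5
```

Run:
```python
from h import *
s=monitor.read_state();print(s["clock"],inv(F0,s["eef_pos"]),s["wrist_force"])
c=imaging.camera("wrist");save(c,"w3.png",(240,160,640,460),2)
```

```text
9.1 [[18.47321641  0.90504203 33.46743971]] [-2.40934979 -1.40949957  2.1372517 ]
```

View pics/w3.png

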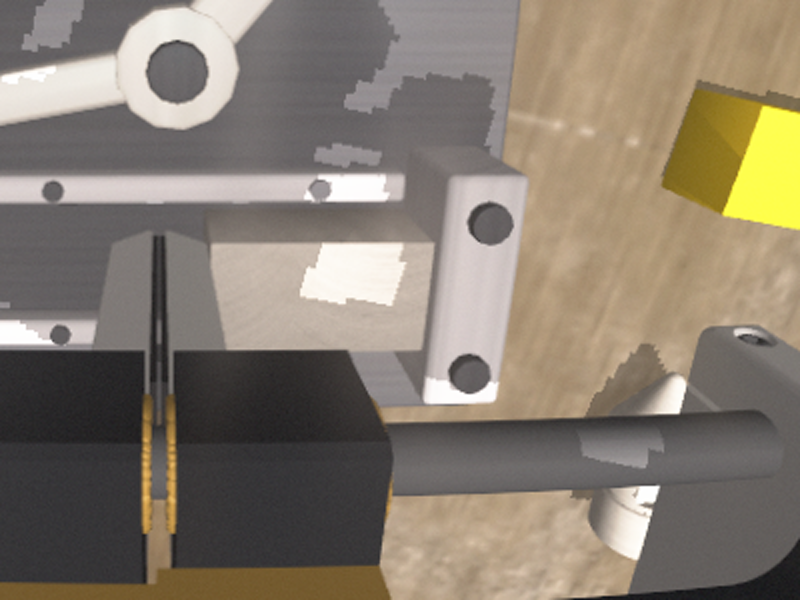

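The block's far edge (crop px 425-435) is at or nearly at the stop. I keep pushing until the force rises.

{"name": "arm_command", "arguments": {"steps": [[0, 0, 0.5, 0, 0], [0, 0, 1, 0, 0], [0, 0, 1, 0, 0]]}}

```text
clock: 9.52
eef_pos: [560.1, -114.8, 33.5]
eef_rot: [-3.139, -0.0, 1.774]
wrist_force: [-11.7, -1.6, 7.9]
finger_gap: 0.5
finger_force: 5.8
```

{"name": "arm_command", "arguments": {"steps": [[0, 0, 0.5, 0, 0], [0, 0, 1, 0, 0], [0, 0, 1, 0, 0]]}}

```text
clock: 9.9
eef_pos: [560.1, -114.8, 33.5]
eef_rot: [-3.137, -0.001, 1.774]
wrist_force: [-19.4, -3.3, 12.8]
finger_gap: 0.5
finger_force: 9.9
```

Seated: about 20 N with the position stalled. I back off, rise and go over the pin with the fingers opened to about 42 mm.

{"name": "arm_command", "arguments": {"steps": [[0, 0, -5, 0, 0], [0, 0, -12, 0, 0], [0, 0, -12, -25, 0], [0, 0, -12, -60, 0], [0.2, 0, -12, -95, 0], [0.45, 10, 0, -120, 0], [0.45, 35, 15, -125, 0], [0.45, 65, 30, -125, 0], [0.45, 95, 48, -125, 0], [0.45, 120, 60, -125, 0], [0.45, 131, 66, -125, 0], [0.45, 131, 66, -125, 0], [0.45, 131, 66, -125, 0]]}}

```text
clock: 11.52
eef_pos: [600.1, 26.4, 158.4]
eef_rot: [3.142, 0.0, 1.774]
wrist_force: [-0.1, 0.4, -0.4]
finger_gap: 42.5
finger_force: 0.0
```

Run:
```python
from h import *
s=monitor.read_state();print(s["clock"],inv(F0,s["eef_pos"]),s["wrist_force"],s["finger_gap"])
c=imaging.camera("wrist");save(c,"w4.png")
print(np.round(proj(c,fx(F0,[(86.3,131.6,86),(86.3,131.6,32),(57.5+27.5,15,34),(30,15,34)]))).tolist())
print(delta(fx(F0,[86.3,131.6,66])[0]))
```

```text
11.525 [[ 86.35500804 130.98891091 158.44785688]] [-0.11518159  0.44324224 -0.41477038] 42.476741823284726
[[320.0, 259.0], [320.0, 239.0], [318.0, 361.0], [259.0, 361.0]]
[ 0.6 -0.1 92.5  0. ]
```

View pics/w4.png

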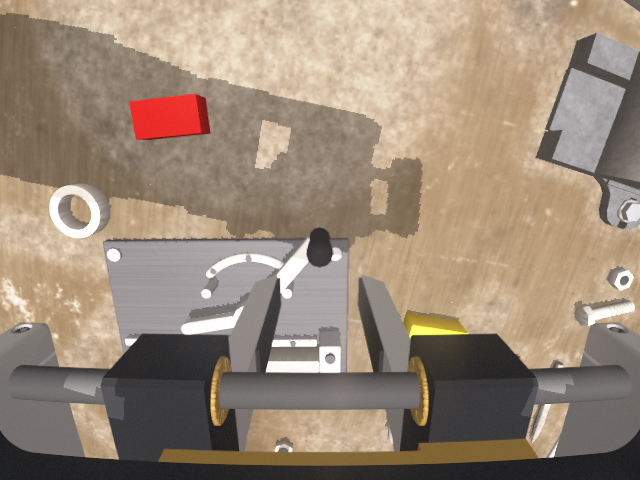

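The pin (px 319,250) is centred between the fingers, about 3 mm further in +y than predicted. I descend round it.

{"name": "arm_command", "arguments": {"steps": [[0.45, 3.5, 0, 15, 0], [0.45, 3.5, 0, 35, 0], [0.45, 3.5, 0, 55, 0], [0.45, 3.5, 0, 75, 0], [0.45, 3.5, 0, 88, 0], [0.45, 3.5, 0, 92, 0], [0.45, 3.5, 0, 92, 0]]}}

```text
clock: 12.45
eef_pos: [599.6, 30.7, 66.6]
eef_rot: [3.141, 0.0, 1.774]
wrist_force: [-0.1, -1.0, 0.5]
finger_gap: 42.3
finger_force: 0.0
```

Run:
```python
from h import *
s=monitor.read_state();print(s["clock"],inv(F0,s["eef_pos"]),s["wrist_force"],s["finger_gap"])
c=imaging.camera("wrist");save(c,"w5.png",(160,180,480,420),2)
for th in np.arange(0,81,5):
    a=np.radians(50+th);print(th,round(100*(np.sin(a)-np.sin(np.radians(50))),1),round(100*(np.cos(a)-np.cos(np.radians(50)))-12.7,1))
```

```text
12.45 [[ 86.74356795 135.27838089  66.58046524]] [-0.11612109 -0.96620113  0.5366671 ] 42.2741972457128
0 0.0 -12.7
5 5.3 -19.6
10 10.0 -27.0
15 14.0 -34.7
20 17.4 -42.8
25 20.0 -51.1
30 21.9 -59.6
35 23.0 -68.3
40 23.4 -77.0
45 23.0 -85.7
50 21.9 -94.3
55 20.0 -102.9
60 17.4 -111.2
65 14.0 -119.2
70 10.0 -127.0
75 5.3 -134.3
80 0.0 -141.3
```

View pics/w5.png

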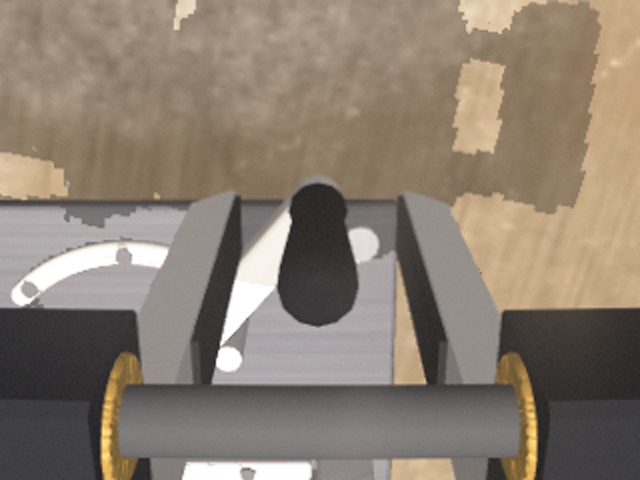

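The pin stands between the fingers (crop px 318,290). I drive it round the arc.

{"name": "arm_command", "arguments": {"steps": [[0.45, 0, -6, 0, 0], [0.45, 0, -12.5, 0, 0], [0.45, 5, -19.5, 0, 0], [0.45, 10, -27, 0, 0], [0.45, 14, -34.5, 0, 0], [0.45, 17.5, -43, 0, 0], [0.45, 20, -51, 0, 0], [0.45, 22, -59.5, 0, 0], [0.45, 23, -68, 0, 0], [0.45, 23.5, -77, 0, 0], [0.45, 23, -86, 0, 0], [0.45, 22, -94, 0, 0], [0.45, 20, -103, 0, 0], [0.45, 17.5, -111, 0, 0], [0.45, 14, -119, 0, 0], [0.45, 10, -127, 0, 0], [0.45, 5.5, -134, 0, 0], [0.45, 2, -139, 0, 0], [0.45, 2, -139, 0, 0]]}}

```text
clock: 14.88
eef_pos: [462.7, 4.3, 66.5]
eef_rot: [-3.142, -0.0, 1.774]
wrist_force: [-0.2, -0.6, -0.0]
finger_gap: 42.6
finger_force: 0.0
```

Run:
```python
from h import *
s=monitor.read_state();print(s["clock"],inv(F0,s["eef_pos"]),s["wrist_force"],s["finger_gap"])
c=imaging.camera("wrist");save(c,"w6.png")
```

```text
14.875 [[-52.58290278 137.21225291  66.46773761]] [-0.1880803  -0.604163   -0.02179966] 42.577601900337264
```

View pics/w6.png

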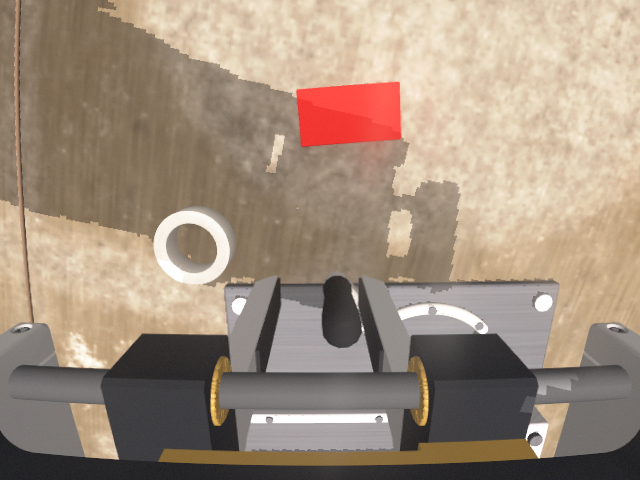

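The pin (px 340,318) stands loose between the fingers with no force, at about the second stop. I centre on it, lift off and move aside to check.

{"name": "arm_command", "arguments": {"steps": [[0.45, 0, 4, 0, 0], [0.45, 0, 9, 0, 0], [0.45, 0, 9, 0, 0], [0.45, 0, 9, -20, 0], [0.45, 0, 9, -50, 0], [0.45, 0, 9, -85, 0], [0.45, 0, 9, -120, 0], [0.45, 30, 0, -130, 0], [0.45, 80, -20, -130, 0], [0.45, 130, -40, -130, 0], [0.45, 180, -60, -130, 0], [0.45, 230, -70, -130, 0], [0.45, 230, -70, -130, 0], [0.45, 230, -70, -130, 0]]}}

```text
clock: 16.68
eef_pos: [348.0, 215.4, 196.4]
eef_rot: [-3.141, 0.0, 1.775]
wrist_force: [-0.8, -0.3, -0.2]
finger_gap: 42.6
finger_force: 0.0
```

Run:
```python
from h import *
s=monitor.read_state();print(s["clock"],s["eef_pos"],s["wrist_force"])
T=imaging.camera("top");S=imaging.camera("scene")
a=cv2.resize(T["img"][145:375,225:425],(400,460),interpolation=cv2.INTER_CUBIC);b=cv2.resize(S["img"][185:325,240:410],(400,330),interpolation=cv2.INTER_CUBIC)
im=np.zeros((460,800,3),np.uint8);im[:,:400]=a;im[:330,400:]=b;cv2.imwrite("pics/fin.png",im[...,::-1])
th=np.radians(130);P=[(22+100*np.cos(th),55+100*np.sin(th),86),(30,0,34),(85,0,34)]
print((proj(T,fx(F0,P))-[225,145])*2)
```

```text
16.675 [347.98751959 215.41993997 196.3671031 ] [-0.76766532 -0.29970893 -0.17270408]
[[118.02090913 260.10805322]
 [243.74877291 182.22115025]
 [237.44027272 130.45067326]]
```

View pics/fin.png

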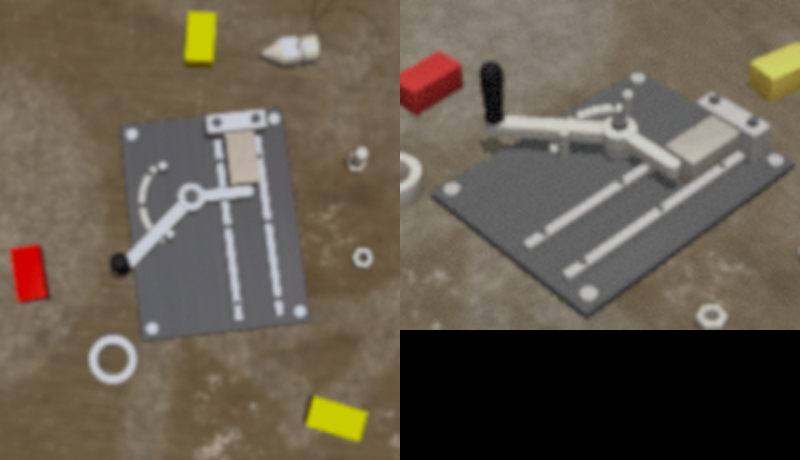

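The block (top crop px 242,156) is against the stop and the nose (245,191) is across the channel behind it. The pin is at (120,264), where the second stop predicts about (118,260), and the loose parts have not moved.

```bash
python3 -c "
from h import *
print(job.sign_off())"
```

```text
the job is handed in; nothing more can be done
None
```

The block is pushed home against the end stop, the lever is at its second stop with its nose locked behind the block, the loose parts are where they were, and the job was handed in at about 17 s of the 53 s allowed.

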